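Feel for the full spice tin and slide it home on the weighing plate

ROBOT

A 6-joint arm with a two-finger parallel gripper is mounted at the origin on the work surface. World frame = base frame: x ahead of the robot, y to its left, z up, the work surface at z = 0. Lengths are in m, angles in rad, forces in N, time in s.
With the tool pointing down it reaches from about 0.275 to 0.825 m from the base axis. Payload 4.9 kg.
Tool frame: the origin (TCP) lies midway between the tips of the shut fingers; the grasp point (between the pads) lies 19 mm behind it (grip_point_offset is the distance from the TCP to the grasp point, in m); z points along the fingers, y is the line along which they close (so a half turn about z gives the same grasp; the last joint's range is limited). The gripper opens to 85 mm and grips with 20 to 120 N. Pads are 22 mm wide; open, the fingers measure 114 mm over their backs; the gripper's body (76 mm by 85 mm) begins 54 mm behind the grasp point. The pads swing forward as they close: fully open they stand 13 mm farther back than shut.
Start: joints at [-1.244, 0.326, -0.193, 1.052, 0, 1.437], TCP at [0.245, -0.493, 0.231] pointing down, gripper open.
Joint ranges: [-2.65, 2.65], [-0.97, 1.79], [-1.3, 1.35], [-1.93, 2.1], [-1.47, 1.37], [-3.14, 3.14]. Speed limits (rad/s): [2.57, 2.57, 3.14, 3.14, 3.14, 3.14].

INTERFACE

Orientations are given as a rotation vector (axis times angle).
In Python, from cell import * gives the robot as it stands. Calls block until the motion is done:
- movep(position, orientation): joint-space move of the TCP to a pose.
- move_l(position, velocity=0.15, rot=None, until_force=None): straight line of the TCP; rot=None keeps the orientation; velocity is the mean speed in m/s. With until_force (N) it stops when the force on the tool has changed by that much, and returns True; else False.
- set_joints(angles): joint-space move.
- let_go() and grab(newtons=None): open the fingers fully, or close them until they stop; newtons is the grip in N (None keeps the last).
- sleep(seconds).
- ik(position, orientation): joint angles nearest the present ones, or None.
- get_state(): the state.
- grab_frame(name): name is "scene" or "top" or "wrist"; returns a dict with "img" (480x640x3 uint8, red, green, blue), "fx", "fy", "cx", "cy" (pixels), "k1" (the pictures are not rectified: a ray, as slopes to the right and down, at radius r is drawn at 1 + k1 r^2 times it, then the intrinsics apply), "cam_to_world" (4x4, takes a point from camera to world coordinates); the wrist camera has in their place "T_tool_cam" (4x4, takes a point from camera to tool coordinates, whose origin is the TCP and whose axes are the flange's). Camera axes: x right, y down, z forward; pixel columns grow to the right and rows downward; lengths in m; the calibration is good to about 2 mm. A picture is of the moment at which its call begins: read the wrist's pose just before it. There is no depth.
A pose or a line that the arm cannot do raises MotionError and nothing moves.
- sign_off(): hands the job in; it is judged then, once.
Trained networks look in the newest picture that a camera, given by its name, has taken for a name from the list of things; names that differ only in an ending like _2 or _b are one class to them, and where a whole thing is asked for, a point or a joint stands for the part that bears it (a point fixed in the world has none). Each returns a list of dicts, best first, with "score" (0 to 1); they miss things now and then, are a little off and sometimes report something else, mostly with a low value. They report only what shows in the picture. A call takes as long as a camera call.
- spot_in(camera, name): "centre" ([column, row] in pixels, amid what is visible of it).
- silhouettes(camera, name): "mask" (480x640 bool, what is visible of it) and "centre" ([column, row] in pixels, amid what is visible of it).
- tip_of(camera, name): "centre" ([column, row] in pixels: a listed point, or the origin of a listed thing).
The state is a dict: "clock": time; "q": joint angles; "joint_velocities": joint speeds; "tau": joint torques, N m; "position": TCP position; "eef_rot": TCP orientation; "contact_force": force on the tool from outside, world axes, zero at the start; "wrist_torque": the same for the moment, N m; "finger_gap": opening from 0.0 (shut) to 1.0 (fully open); "grasp_force": force on a finger pad.
Only numpy, scipy, OpenCV 4.12 (cv2) and the standard library are available. Lean on these libraries where they do the work, as an engineer would, in place of code of your own. Each camera call takes 0.05 s, during which the arm holds its last target. There are 200 camera calls.

TASK

One of the three identical spice tins on the packing board is still full, the other two are nearly empty: nudge them to feel which is the full one. Slide that one, without lifting or toppling it, into the corner of the fence over the weighing plate, flat against both stops, so that its weight sinks the plate; do not ram it hard into the fence. Leave the other two tins where they stand, give or take a nudge of a few centimetres, and do not disturb the two small jars between them.

Things in the scene. Friction and masses are not known exactly. Their poses are not given: they have to be found in the camera images.
- board: the packing board, a fixed wooden board 330 mm (x) x 615 mm (y), 20 mm thick, lying on the table. Origin on its underside; it reaches from x -150 to 180 and y -320 to 295 mm from the origin, its top is at z 20 mm. x points away from the robot to the far fence, y to the side stop. The tins start in a row along y on its near half
- fence: the L-shaped dark wooden fence fixed on the board, with the board's frame as its own: the far fence's inner face is at x 165 mm (from y -320 to 295), the side stop's inner face at y 280 mm (from x 66 to 165). Both are 15 mm thick and stand 35 mm above the board's top
- corner (a point): the point at the level of the board's top where the inner faces of the far fence and the side stop meet; the full tin must come to lie in this corner, on the -x and -y side of it; axes as the board's
- plate (a joint): the steel weighing plate let into the board in that corner, 95 mm (x) x 119 mm (y), its top flush with the board: 0 = up, 0.003 m = fully sunk. Only the full tin sinks it, and only when it is clear of the board around the plate; a nearly empty tin leaves it up
- tin_a: a closed spice tin, the three look exactly alike: plain metal with a black lid, 86 mm (its x) x 104 mm (its y) x 70 mm high; origin at the centre of its underside, z up. It stands on the packing board. One of the three weighs about 0.8 to 0.95 kg, the other two about 0.2 to 0.27 kg each; which is which changes and cannot be seen
- tin_b: a closed spice tin, the three look exactly alike: plain metal with a black lid, 86 mm (its x) x 104 mm (its y) x 70 mm high; origin at the centre of its underside, z up. It stands on the packing board. One of the three weighs about 0.8 to 0.95 kg, the other two about 0.2 to 0.27 kg each; which is which changes and cannot be seen
- tin_c: a closed spice tin, the three look exactly alike: plain metal with a black lid, 86 mm (its x) x 104 mm (its y) x 70 mm high; origin at the centre of its underside, z up. It stands on the packing board. One of the three weighs about 0.8 to 0.95 kg, the other two about 0.2 to 0.27 kg each; which is which changes and cannot be seen
- jar_1: a small white jar with a black lid standing between the tins on the packing board, 38 mm in diameter, 55 mm high; origin at the centre of its underside. It is to be left alone
- jar_2: a small white jar with a black lid standing between the tins on the packing board, 38 mm in diameter, 55 mm high; origin at the centre of its underside. It is to be left alone

How it is judged:
At the end, for the whole second after the job is handed in: The full tin stands in the corner at rest within 5 mm of both stops and square to them within 0.06 rad, the plate is sunk by more than 1.5 mm, and the other two tins are within 60 mm of where they began (value of joint plate above 0.0015 m and ((x of tin_a in the frame of board above 0.117 m and y of tin_a in the frame of board above 0.223 m and z of tin_a in the frame of board below 0.03 m and angle between the x axis of tin_a and the x axis of board, either way round below 0.06 rad and linear speed of tin_a below 0.01 m/s and distance of each of tin_b, tin_c from where it was at the start of the episode below 0.06 m) or (x of tin_b in the frame of board above 0.117 m and y of tin_b in the frame of board above 0.223 m and z of tin_b in the frame of board below 0.03 m and angle between the x axis of tin_b and the x axis of board, either way round below 0.06 rad and linear speed of tin_b below 0.01 m/s and distance of each of tin_a, tin_c from where it was at the start of the episode below 0.06 m) or (x of tin_c in the frame of board above 0.117 m and y of tin_c in the frame of board above 0.223 m and z of tin_c in the frame of board below 0.03 m and angle between the x axis of tin_c and the x axis of board, either way round below 0.06 rad and linear speed of tin_c below 0.01 m/s and distance of each of tin_a, tin_b from where it was at the start of the episode below 0.06 m))); the robot touches nothing.
It fails at once if a tin is lifted more than 30 mm or toppled (height (world z) of any of tin_a, tin_b, tin_c above 0.05 m or angle between any of tin_a, tin_b, tin_c's own z axis and vertical above 0.35 rad).
It fails at once if a small jar is moved more than 25 mm or toppled (distance of any of jar_1, jar_2 from where it was at the start of the episode above 0.025 m or angle between any of jar_1, jar_2's own z axis and vertical above 0.35 rad).
It fails at once if a tin is pushed by the fingers with more than 60 N (contact force between any of tin_a, tin_b, tin_c and the fingers above 60 N).
It also fails if it takes over 72 s, if anything falls off the work surface, if the arm or the gripper's body presses on something with over 40 N, if the wrist force passes 120 N, or if a joint passes its speed limit or range.

## Working session

There is one attempt and no reset: what is moved stays moved. The work goes in short steps, each a Python script; the robot and the scene stay as the last script left them, time stands still between calls to the robot, and variables do not carry over. Pictures are saved under pics/ and viewed, at most 10 in all, crops included, and the job is handed in when it is done.

```bash
mkdir -p pics
cat > h.py <<'E'
from cell import *
import numpy as np, cv2
def ray(f,px):
    u=np.array([[px]],float); K=np.array([[f["fx"],0,f["cx"]],[0,f["fy"],f["cy"]],[0,0,1]])
    s=cv2.undistortPoints(u,K,np.array([f["k1"],0,0,0,0]))[0,0]
    T=np.array(f["cam_to_world"]); return T[:3,3],T[:3,:3]@np.array([s[0],s[1],1])
def hit(f,px,z):
    o,d=ray(f,px); return o+d*(z-o[2])/d[2]
def proj(f,P):
    T=np.linalg.inv(np.array(f["cam_to_world"])); p=T[:3,:3]@np.array(P)+T[:3,3]
    s=p[:2]/p[2]; s=s*(1+f["k1"]*(s@s)); return [f["fx"]*s[0]+f["cx"],f["fy"]*s[1]+f["cy"]]
def save(f,n): cv2.imwrite(f"pics/{n}.png",f["img"][:,:,::-1])
E
python3 - <<'E'
from h import *
for c in("top","scene"):
    f=grab_frame(c); save(f,c+"0"); print(c,np.round(f["cam_to_world"],3).tolist(),f["fx"])
    for n in("tin_a","jar_1","board","fence","corner","plate"):
        for fn in (tip_of,silhouettes):
            try:r=fn(c,n)
            except Exception as e: print(n,e);continue
            for d in r:
                if d["score"]<.3: continue
                z={"tin_a":.02,"jar_1":.02,"corner":.02}.get(n,0)
                s=""
                if fn is silhouettes:
                    cs,_=cv2.findContours(d["mask"].astype(np.uint8),0,2); s=cv2.minAreaRect(max(cs,key=len))
                print(n,fn.__name__,round(d["score"],2),np.round(d["centre"],1),np.round(hit(f,d["centre"],z),3),s)
print(get_state())
E
```

```text
top [[-0.073, -0.975, 0.209, 0.353], [-0.997, 0.072, -0.013, 0.052], [-0.002, -0.209, -0.978, 0.91], [0.0, 0.0, 0.0, 1.0]] 572.6304308135054
tin_a call 0.93 [337.8 309. ] [0.443 0.025 0.02 ] 
tin_a call 0.79 [458.2 306.1] [ 0.433 -0.164  0.02 ] 
tin_a call 0.6 [209.9 303.2] [0.466 0.224 0.02 ] 
tin_a call 0.96 [205.4 302.2] [0.468 0.231 0.02 ] ((206.64816284179688, 303.5563049316406), (64.02777862548828, 77.59933471679688), 87.61405944824219)
tin_a call 0.85 [463.8 303.6] [ 0.436 -0.173  0.02 ] ((464.6790466308594, 303.3098449707031), (61.463722229003906, 79.71175384521484), 80.83765411376953)
tin_a call 0.73 [337.5 304.8] [0.45  0.025 0.02 ] ((336.51995849609375, 305.6399841308594), (63.07393264770508, 72.97342681884766), 81.8698959350586)
jar_1 call 0.93 [277. 295.] [0.472 0.118 0.02 ] 
jar_1 call 0.81 [397. 328.] [ 0.407 -0.064  0.02 ] 
jar_1 call 0.79 [401.7 327.7] [ 0.406 -0.072  0.02 ] ((403.0, 327.5), (25.0, 28.0), 90.0)
jar_1 call 0.59 [277.  291.1] [0.478 0.118 0.02 ] ((273.5, 293.0), (26.0, 25.0), 90.0)
jar_1 call 0.31 [317.4 246. ] [0.545 0.049 0.02 ] ((325.0340270996094, 
[... 2830 characters left out ...]
36756896973)
{'clock': 1.2, 'q': array([-1.24417830e+00,  3.26171592e-01, -1.92627198e-01,  1.05197141e+00,
       -9.12832157e-06,  1.43663582e+00]), 'joint_velocities': array([-0.00122131, -0.0007231 , -0.00088491,  0.00092512,  0.00066719,
       -0.00159318]), 'tau': array([-2.39596484e-04, -4.43333316e+01,  2.62758976e+01,  1.07762255e-03,
       -3.72079421e-05,  5.05799179e-06]), 'position': array([ 0.24458727, -0.49263986,  0.23128597]), 'eef_rot': array([ 3.05855799e+00,  7.17397041e-01, -1.03297194e-05]), 'contact_force': array([-0.39799892,  0.02849484,  0.87953884]), 'wrist_torque': array([0.01805615, 0.02521296, 0.00706902]), 'grasp_force': 0.0, 'finger_gap': 0.9963019868064472}
```

View pics/top0.png

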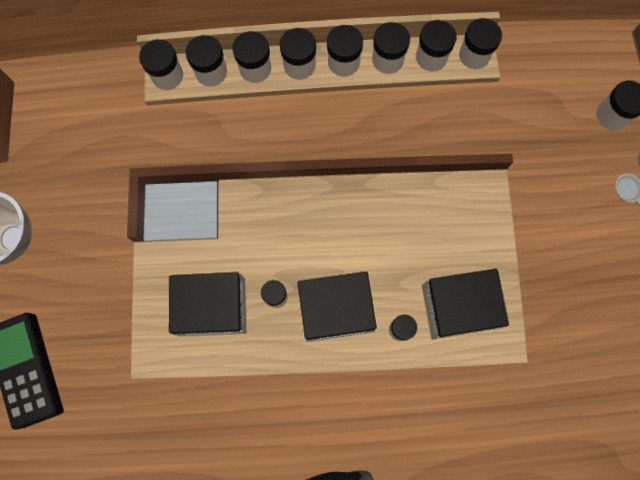

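View pics/scene0.png

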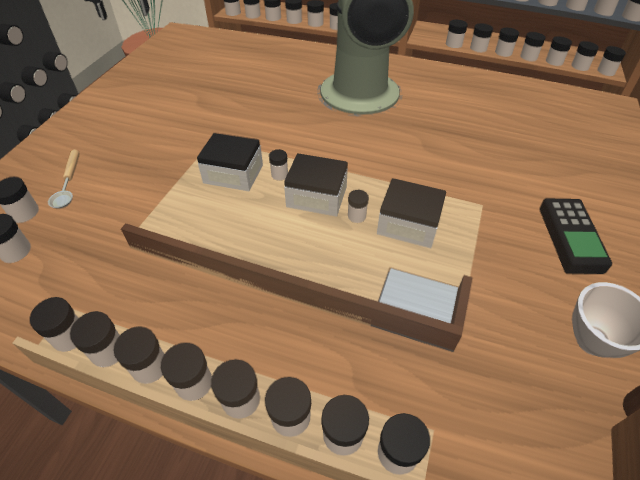

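The top view shows the fence corner and plate at the upper left (plate corners about (144,184), (217,181), (218,237), (144,240)). The three tins are in a row at (206,303), (337,305) and (464,303), with the jars between them at (274,293) and (403,327). Next I'll fit precise poses.

```bash
cat >> h.py <<'E'
def tins(f=None):
    """lid rectangles in the top view -> (x,y,yaw of long side from +y, sizes)"""
    f=f or grab_frame("top"); m=(f["img"].max(2)<48).astype(np.uint8)
    m=cv2.morphologyEx(m,cv2.MORPH_OPEN,np.ones((5,5)))
    cs,_=cv2.findContours(m,0,cv2.CHAIN_APPROX_NONE); out=[]
    for c in cs:
        if cv2.contourArea(c)<2500: continue
        w=np.array([hit(f,p[0],.09)[:2] for p in c],np.float32)
        (x,y),(a,b),t=cv2.minAreaRect(w*1000)
        if not(75<min(a,b)<98 and 90<max(a,b)<118): continue
        t=t if b>a else t+90       # angle of short side from x
        t=(t+90)%180-90
        out.append([round(v,4) for v in (x/1000,y/1000,np.radians(t),a/1000,b/1000)])
    return sorted(out,key=lambda r:r[1])
E
python3 - <<'E'
from h import *
f=grab_frame("top"); 
for t in tins(f): print(t)
for p in [(131,378),(526,363),(144,184),(217,181),(218,237),(144,240)]: print(p,hit(f,p,.02)[:2].round(4))
print([hit(f,p,.055)[:2].round(4) for p in [(130,168),(512,156)]])
for p in [(274,293),(403,327)]: print("jar",hit(f,p,.075).round(4))
f=grab_frame("scene")
for p in [(483,206)]: print(hit(f,p,.02).round(4))
E
```

```text
(131, 378) [0.358  0.3522]
(526, 363) [ 0.336  -0.2605]
(144, 184) [0.6709 0.3281]
(217, 181) [0.6662 0.2062]
(218, 237) [0.5717 0.2074]
(144, 240) [0.5758 0.3282]
[array([0.6874, 0.3403]), array([ 0.6625, -0.2728])]
jar [0.4676 0.1182 0.075 ]
jar [ 0.404 -0.066  0.075]
[0.364  0.3525 0.02  ]
```

```bash
cat >> h.py <<'E'
YAW=-.038; O=np.array([.497,.0525]); R2=np.array([[np.cos(YAW),-np.sin(YAW)],[np.sin(YAW),np.cos(YAW)]])
def b2w(x,y): return O+R2@np.array([x,y])
def w2b(x,y): return R2.T@(np.array([x,y])-O)
E
python3 - <<'E'
from h import *
f=grab_frame("top"); im=f["img"]
print(im[300,200],im[305,337],im[303,470],im[293,274])
for n in (35,48,60,75):
    m=(im.max(2)<n).astype(np.uint8)
    m=cv2.morphologyEx(m,cv2.MORPH_OPEN,np.ones((5,5)))
    cs,_=cv2.findContours(m,0,cv2.CHAIN_APPROX_NONE)
    for c in cs:
        if 2500<cv2.contourArea(c)<9000:
            w=np.array([hit(f,p[0],.09)[:2] for p in c],np.float32); print(n,cv2.minAreaRect(c),cv2.minAreaRect(w*1000))
E
```

```text
[52 51 49] [55 52 49] [43 38 38] [57 57 52]
60 ((203.8941650390625, 303.1126708984375), (58.190345764160156, 71.49634552001953), 88.21009063720703) ((458.58795166015625, 218.81280517578125), (103.3711166381836, 84.29035186767578), 88.61318969726562)
60 ((336.4158935546875, 305.3415832519531), (58.81260299682617, 70.95159912109375), 81.67434692382812) ((441.5890197753906, 28.584012985229492), (84.6825180053711, 101.68124389648438), 3.9965076446533203)
60 ((467.8479309082031, 302.42437744140625), (58.29849624633789, 71.76718139648438), 80.90972137451172) ((431.2479248046875, -161.42300415039062), (84.32764434814453, 104.42127227783203), 4.037841320037842)
75 ((23.40566062927246, 370.1697998046875), (109.61372375488281, 54.53213882446289), 74.05460357666016) ((377.49713134765625, 492.4921875), (159.1619110107422, 83.74642944335938), 17.16468048095703)
75 ((203.99557495117188, 302.87518310546875), (58.85532760620117, 71.95411682128906), 87.95458984375) ((458.5371398925781, 218.65243530273438), (103.73644256591797, 85.44386291503906), 88.6974868774414)
75 ((336.4100036621094, 305.3699951171875), (59.396968841552734, 71.41777038574219), 81.8698959350586) ((441.5836181640625, 28.5998477935791), (85.53120422363281, 102.51782989501953), 4.033605098724365)
75 ((467.87835693359375, 302.2702941894531), (59.019229888916016, 71.6779556274414), 80.53767395019531) ((431.22705078125, -161.69361877441406), (84.88876342773438, 104.98995208740234), 4.463231086730957)
75 ((316.57379150390625, 173.56781005859375), (62.589515686035156, 380.06475830078125), 78.81120300292969) ((607.4969482421875, 33.486480712890625), (570.0619506835938, 100.49198913574219), 89.74909210205078)
```

```bash
sed -i 's/<48/<75/' h.py
cat >> h.py <<'E'
from scipy.spatial.transform import Rotation as Ro
def down(th): return (Ro.from_euler('z',th)*Ro.from_euler('x',np.pi)).as_rotvec()
def go(x,y,z,th): movep([x,y,z],down(th))
def fc(): return np.array(get_state()["contact_force"])
E
python3 - <<'E'
from h import *
T=tins(); print(T)
grab(20)
for x,y,t,*_ in T:
    u=np.array([np.cos(t),np.sin(t)]); p=lambda d:np.array([x,y])-u*d
    a=p(.043+.011+.014)
    go(*a,.14,t); move_l([*a,.035],.2); sleep(.2)
    f0=fc(); L=[]
    for d in np.arange(.051,.038,-.003):
        move_l([*p(d),.035],.02); L.append(round(float((fc()-f0)[:2]@u),2))
    print(get_state()["clock"],y,f0.round(2),L)
    move_l([*a,.035],.1); move_l([*a,.14],.3)
for t in tins(): print(t)
E
```

```text
[[0.4312, -0.1618, np.float64(0.0769), 0.085, 0.1048], [0.4416, 0.0286, np.float64(0.0703), 0.0855, 0.1025], [0.4586, 0.2187, np.float64(-0.0271), 0.1039, 0.0851]]
6.5833 -0.1618 [-0.56 -0.41 -0.22] [-4.93, -3.94, -3.69, -2.79, -3.29]
11.3833 0.0286 [ 0.17 -0.05 -0.07] [-0.52, -0.15, -0.7, -0.59, -1.3]
20.0917 0.2187 [-0.53 -0.06 -0.14] [-1.28, 0.26, 0.08, 0.43, 0.12]
[0.4469, -0.1607, np.float64(0.0801), 0.085, 0.1049]
[0.4572, 0.0296, np.float64(0.0703), 0.085, 0.1023]
```

Run:
```python
from h import *
ck=lambda s:print(s,round(get_state()["clock"],2))
ck(0)
x,y,t=.4469,-.1607,.08
u=np.array([np.cos(t),np.sin(t)]); a=np.array([x,y])-u*.075
by=w2b(x,y)[1]; bx=w2b(x,y)[0]; print(bx,by)
let_go(); go(*a,.14,t); ck(1); move_l([*a,.032],.25); ck(2)
move_l([*(np.array([x,y])-u*.056),.032],.08); f0=fc()
e=b2w(.116-.055,by)
print(move_l([*e,.032],.06,rot=down(YAW)), (fc()-f0).round(2)); ck(3)
b=b2w(.03,by); move_l([*b,.032],.15); move_l([*b,.13],.3); ck(4)
c=b2w(.116,by-.052-.04)
print(ik([*c,.035],down(YAW+np.pi/2)),ik([*c,.035],down(YAW-np.pi/2)))
f=grab_frame("top"); save(f,"top1")
for q in tins(f): print(q, w2b(*q[:2]).round(4), round(q[2]-YAW,3))
ck(5)
```

```text
0 21.08
-0.0419641817968089 -0.21494942997394612
1 26.18
2 26.76
False [-4.47  0.4   1.74]
3 29.94
4 30.77
[-0.51891834  0.6898658  -0.127573    0.75335752  0.          1.08987799] [-0.51891834  0.6898658  -0.127573    0.75335752  0.         -2.05171466]
[0.4572, 0.0296, np.float64(0.0708), 0.0851, 0.1024] [-0.0389 -0.0244] 0.109
[0.4741, 0.2182, np.float64(-0.0251), 0.104, 0.0851] [-0.0292  0.1647] 0.013
5 30.82
```

View pics/top1.png

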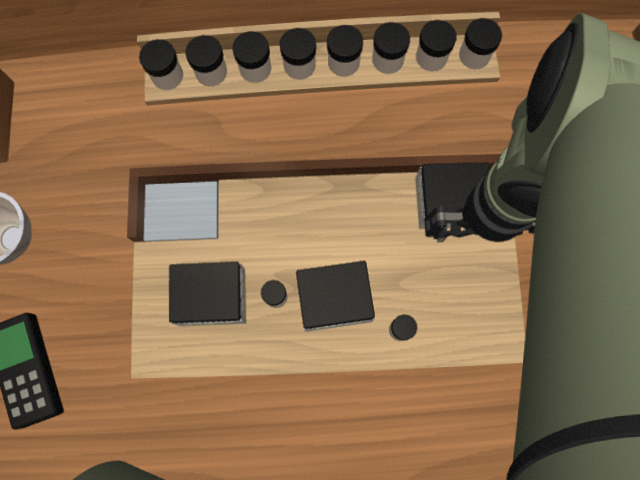

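Top view: the full tin now stands square beside the far fence at about (455,195). The jars haven't moved. Next is the slide along the fence.

Run:
```python
from h import *
ck=lambda s:print(s,round(get_state()["clock"],2))
th=YAW+np.pi/2 if get_state()["q"][5]>0 else YAW-np.pi/2
th=min((YAW+np.pi/2,YAW-np.pi/2),key=lambda a:abs(ik([*b2w(.116,-.3),.13],down(a))[5]-get_state()["q"][5]))
print(get_state()["q"].round(2),th)
grab(20)
move_l([*b2w(.116,-.305),.13],.15,rot=down(th)); ck(1)
move_l([*b2w(.116,-.305),.035],.2); ck(2); f0=fc()
print(move_l([*b2w(.116,.156),.035],.085,until_force=18),(fc()-f0).round(2)); ck(3)
print(w2b(*get_state()["position"][:2]))
move_l([*b2w(.116,.135),.035],.15); move_l([*b2w(.10,.12),.14],.3); ck(4)
f=grab_frame("top"); save(f,"top2")
for q in tins(f): print(q, w2b(*q[:2]).round(4), round(q[2]-YAW,3))
```

```text
[-0.44  0.4  -0.35  0.81  0.    2.74] 1.5327963267948965
1 33.31
2 33.93
False [-0.59 -3.82 -1.62]
3 39.51
[0.11604734 0.15592258]
4 40.31
[0.4572, 0.0296, np.float64(0.0708), 0.0851, 0.1024] [-0.0389 -0.0244] 0.109
```

View pics/top2.png

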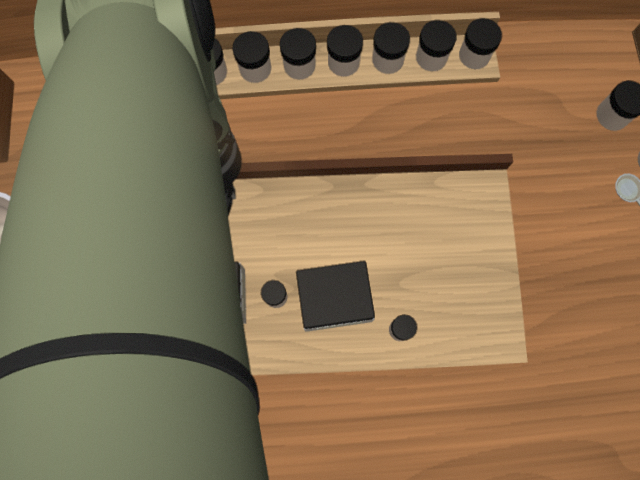

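The arm hides the corner from the top camera, so I'll use the scene camera.

Run:
```python
from h import *
f=grab_frame("scene"); save(f,"scene2")
r=tip_of("scene","tin_a")
for d in r:
    if d["score"]>.3: h=hit(f,d["centre"],.02); print(d["score"],d["centre"],w2b(*h[:2]).round(4))
cv2.imwrite("pics/s2crop.png",cv2.resize(f["img"][190:370,330:570,::-1],None,fx=3.2,fy=3.2,interpolation=2))
```

```text
0.98 [416.0, 301.2] [0.1232 0.2174]
0.79 [405.9, 232.0] [-0.0212  0.1653]
```

View pics/s2crop.png

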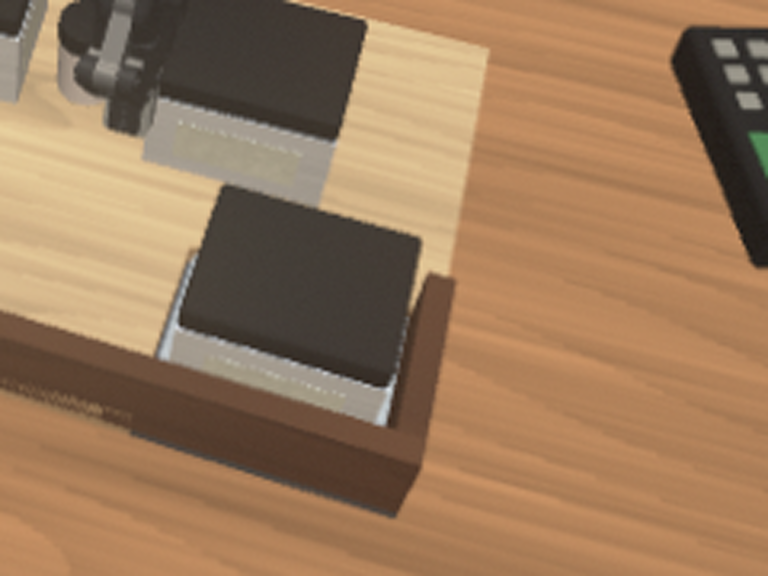

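The scene crop shows the tin over the plate, a few mm short of each stop and nearly square. I'll seat it gently against the far fence and then the side stop.

Run:
```python
from h import *
ck=lambda s:print(s,round(get_state()["clock"],2))
th=YAW+np.pi/2
move_l([*b2w(.04,.22),.14],.12,rot=down(YAW)); ck(1)
move_l([*b2w(.04,.22),.035],.2); sleep(.1)
print(move_l([*b2w(.08,.22),.035],.025,until_force=10),w2b(*get_state()["position"][:2]).round(4),fc().round(1)); ck(2)
move_l([*b2w(.045,.22),.035],.15); move_l([*b2w(.045,.22),.13],.3)
move_l([*b2w(.12,.14),.13],.12,rot=down(th)); move_l([*b2w(.12,.14),.035],.2); sleep(.1); ck(3)
print(move_l([*b2w(.12,.178),.035],.025,until_force=12),w2b(*get_state()["position"][:2]).round(4),fc().round(1)); ck(4)
move_l([*b2w(.12,.14),.035],.15); move_l([*b2w(.12,.10),.14],.3)
f=grab_frame("scene"); save(f,"scene3")
for d in tip_of("scene","tin_a"):
    if d["score"]>.3: h=hit(f,d["centre"],.02); print(d["score"],d["centre"],w2b(*h[:2]).round(4))
cv2.imwrite("pics/s3crop.png",cv2.resize(f["img"][190:370,330:570,::-1],None,fx=3.2,fy=3.2,interpolation=2)); ck(5)
```

```text
Traceback (most recent call last):
cell.MotionError: the arm cannot follow that straight line within its joint ranges
```

Run:
```python
from h import *
ck=lambda s:print(s,round(get_state()["clock"],2))
th=YAW+np.pi/2
move_l([*b2w(.04,.22),.14],.12,rot=down(YAW+np.pi)); ck(1)
move_l([*b2w(.04,.22),.035],.2); sleep(.1)
print(move_l([*b2w(.08,.22),.035],.025,until_force=10),w2b(*get_state()["position"][:2]).round(4),fc().round(1)); ck(2)
move_l([*b2w(.045,.22),.035],.15); move_l([*b2w(.045,.22),.13],.3)
move_l([*b2w(.12,.14),.13],.12,rot=down(th)); move_l([*b2w(.12,.14),.035],.2); sleep(.1); ck(3)
print(move_l([*b2w(.12,.178),.035],.025,until_force=12),w2b(*get_state()["position"][:2]).round(4),fc().round(1)); ck(4)
move_l([*b2w(.12,.14),.035],.15); move_l([*b2w(.12,.10),.14],.3)
f=grab_frame("scene"); save(f,"scene3")
for d in tip_of("scene","tin_a"):
    if d["score"]>.3: h=hit(f,d["centre"],.02); print(d["score"],d["centre"],w2b(*h[:2]).round(4))
cv2.imwrite("pics/s3crop.png",cv2.resize(f["img"][190:370,330:570,::-1],None,fx=3.2,fy=3.2,interpolation=2)); ck(5)
```

```text
1 42.17
True [0.0659 0.2195] [ 0.3 -0.1 -0.5]
2 44.06
3 47.26
True [0.1195 0.1625] [-0.5 -0.8  0.4]
4 48.26
0.98 [421.5, 305.5] [0.1283 0.2279]
0.75 [315.1, 201.8] [-0.0361 -0.0242]
0.75 [405.4, 228.5] [-0.0296  0.1623]
5 49.18
```

View pics/s3crop.png

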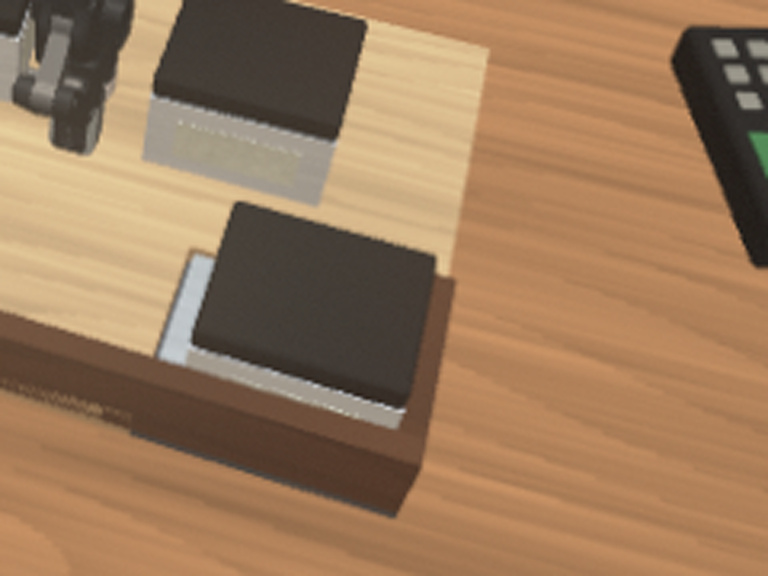

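The tin looks seated against both stops. I'll move the arm aside and measure.

Run:
```python
from h import *
move_l([*b2w(.03,-.2),.18],.25)
f=grab_frame("top"); save(f,"top3")
for q in tins(f): print(q, w2b(*q[:2]).round(4), round(q[2]-YAW,3))
im=f["img"][150:250,110:250,::-1]
for s in silhouettes("top","tin_a"):
    c,_=cv2.findContours(s["mask"].astype(np.uint8),0,2); print(s["score"],cv2.minAreaRect(max(c,key=len)))
for p in [(.079,.176),(.165,.176),(.165,.28),(.079,.28)]: print(np.round(proj(f,[*b2w(*p),.087]),1))
cv2.imwrite("pics/t3crop.png",cv2.resize(im,None,fx=5.5,fy=5.5,interpolation=2)); print(get_state()["clock"])
```

```text
[0.4572, 0.0296, np.float64(0.0706), 0.0851, 0.1023] [-0.0389 -0.0244] 0.109
[0.4742, 0.2182, np.float64(-0.0316), 0.1041, 0.0852] [-0.0291  0.1647] 0.006
[0.6251, 0.2741, np.float64(-0.0235), 0.1044, 0.0883] [0.1196 0.2263] 0.014
0.97 ((334.97998046875, 295.3599853515625), (62.9325065612793, 72.26631164550781), 81.8698959350586)
0.82 ((169.5, 201.0), (66.0, 77.0), 90.0)
0.55 ((205.93402099609375, 293.5484619140625), (63.02582931518555, 78.28280639648438), 87.39744567871094)
[197.8 220.6]
[198.7 166.3]
[132.2 169.3]
[129.8 223.2]
50.7
```

View pics/t3crop.png

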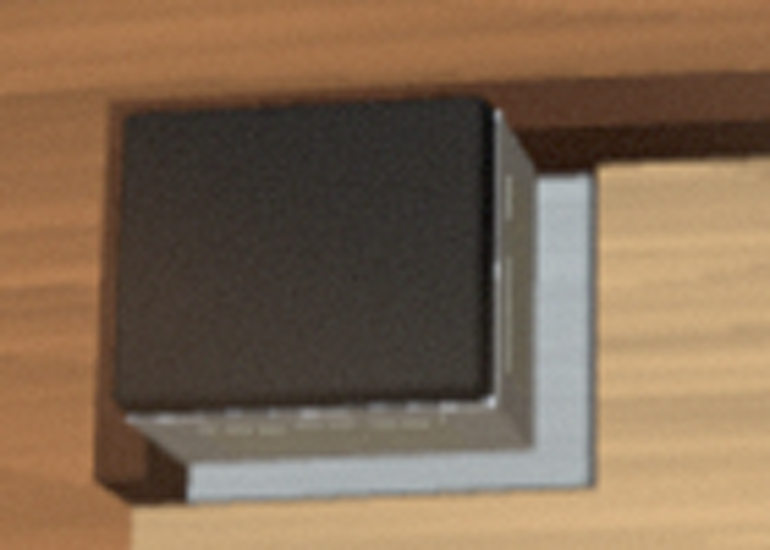

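```bash
python3 -c "
from cell import *
print(sign_off())"
```

```text
the job is handed in; nothing more can be done
None
```

I handed the job in at about 51 s of the 72 s allowed: the full tin, the one that stood furthest from the side stop, is on the plate, and the pictures put it within about 2.5 mm of both stops. I could not measure the plate's sinking directly; the other two tins moved about 16 mm each, and the jars looked undisturbed.

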